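# Drop a used-bits vial through a sprung waste flap without slamming it

### The arm

A 7-joint arm with a two-finger parallel gripper is mounted at the origin on the work surface. World frame = base frame: x ahead of the robot, y to its left, z up, the work surface at z = 0. Lengths are in m, angles in rad, forces in N, time in s.
With the tool pointing down it reaches from about 0.35 to 0.9 m from the base axis. Payload 8.1 kg.
Tool frame: the origin (TCP) lies at the very end of the fingers, on their centre line; the grasp point (between the pads) lies 19 mm behind it (arm.tcp_to_grasp is the z of the grasp point in the tool frame, in m); z points along the fingers, y is the line along which they close (so a half turn about z gives the same grasp; the last joint's range is limited). The gripper opens to 92 mm and grips with 3 to 60 N. Pads are 19 mm wide; open, the fingers measure 130 mm over their backs; the gripper's body (75 mm by 190 mm) begins 47 mm behind the grasp point.
Start: joints at [1.144, 0.434, 0.025, 1.573, -0.012, 1.134, -0.075], TCP at [0.199, -0.593, 0.227] pointing down, gripper open.
Joint ranges: [-2.62, 2.62], [-0.44, 2.09], [-1.27, 1.32], [0.08, 2.57], [-1.32, 4.46], [0.12, 2], [-2.74, 2.74]. Speed limits (rad/s): [2.22, 2.22, 3.01, 3.01, 3.14, 3.14, 3.14].

### API

Orientations are given as a rotation vector (axis times angle).
In Python, from cell import readout, vision, sign_off, arm gives the robot as it stands. The module is installed in compiled form; this text tells all that it offers.
- The arm moves only by the shell command python3 -m creep 'ROWS' [FORCE]. ROWS is JSON, a list of rows, each a list of 5 numbers: the shift along the tool's x, y, z in units of 4 cm (1.0 is 4 cm), then the turn about the tool's z in units of 4 degrees (1.0 is 4 degrees), then the opening, from 0 (shut) to 1 (fully open). A call has 1 to 12 rows; each row shifts and turns the commanded pose from where the row before left it, along the tool's axes as they then stand; what a row does not reach is not made up. A row lasts 1/8 s, in which the tool goes at most 62.5 mm and 10.7 degrees, less where a joint would pass 70% of its speed; a pose out of reach is approached as far as the arm can. A call with a number of a shift or a turn outside -1 to 1 is refused whole. A call with a gripper value outside its range is refused whole. The fingers move at their own pace and stop on an object; FORCE is the grip in N (left out, the last holds). Time passes only in rows, so rows that do not move let the fingers close. It gives the time, the measured TCP pose, the force, the opening and the grip force at its end, in the units of the state.
- readout.observe(): the state, without advancing time (a new reading comes with each control period).
- vision.get_image(name): name is "scene" or "side" or "wrist"; returns a dict with "pixels" (420x560x3 uint8, blue, green, red), "z_map" (420x560 float32, m along the optical axis (not along the pixel's ray), 0 where there is no reading), "camera_matrix" (3x3 intrinsics, pixels), "position" and "rotation" of the camera in the world. Camera axes: x right, y up, looking along -z (the intrinsics and any distortion apply to the point x, -y, -z); pixel columns grow to the right and rows downward; lengths in m; the calibration is good to about 2 mm. A picture is of the moment at which its call begins.
- sign_off(): hands the job in; it is judged then, once.
The state is a dict: "clock": time; "joints": joint angles; "dq": joint speeds; "joint_efforts": joint torques, N m; "position": TCP position; "ee_rot": TCP orientation; "force": force on the tool from outside, world axes, zero at the start; "ft_torque": the same for the moment, N m; "width": opening from 0.0 (shut) to 1.0 (fully open); "gripper_force": force on a finger pad.
Only numpy, scipy, OpenCV 4.12 (cv2) and the standard library are available. Lean on these libraries where they do the work, as an engineer would, in place of code of your own. Each camera call takes 0.05 s, during which the arm holds its last target. There are 200 camera calls.

### The job

Dispose of the closed vial of worn drill bits that lies on the rest in the metal tray: lay it across the entry ramp of the white waste box and let go, so that it rolls down against the shut flap. Then lift the flap (it has a tab to hold it by) high enough for the vial to roll in beneath it and drop into the box, and ease the flap all the way down against its spring until it is fully shut, never letting it slam. Do not drop the vial on the table, and leave the polish bottle, cream jar and remover bottle where they stand.

Things in the scene. Friction and masses are not known exactly. Their poses are not given: they have to be found in the camera images.
- vial: Loose closed cylindrical vial, white with grey ends, 30 mm diameter, 80 mm long, about 60 g; it rolls freely. Origin at its centre; its own y is its long axis. At the start it lies level on the V rest in the tray, its axis along the tray's y, its centre 42 mm above the table.
- tray: Fixed aluminium tray, 160 mm (x) by 130 mm (y), rim 15 mm high; origin under its centre. In its middle a grey V rest, 28 mm wide and 50 mm long (along y), carries the vial; its edges end 32 mm high, within the vial's width. Close on the vial's middle across its diameter (along tray x), fingertips 20 to 40 mm above the table.
- waste_box: Fixed white box, 118 mm wide (y), from x=-180 (front, to the robot) to +104 mm; origin on the table in its middle plane, z up. Side walls 102 mm high, 110 mm apart inside. Between them a steel ramp, its surface 87 mm high at x=-180, falls straight to 42 mm at x=0, where it ends over a well (x 0 to 100 mm). The flap bars the ramp at x=-30 mm.
- ramp_lay (a point): Good place for the vial's centre when laying it across the ramp (vial axis along the box's y): box x=-130 mm, y=0, z=90 mm, where it just touches the ramp. It leaves a gripper room before the flap's tab. Released there, the vial rolls down against the flap, and into the well once the flap is raised. Axes as the box.
- well (a point): Middle of the well's floor inside the box, under the flap: box x=+50 mm, z=6 mm. The vial drops here.
- flap (a joint): Opening angle of the spring flap (rad): 0 shut on its stop, 1.1 fully open, front rising. Spring and weight always pull it shut (roughly 5 N at the tab when shut, 10 N at 0.9 rad) with hardly any damping: let go when raised, it slams. The vial passes under it only from 0.7 rad; 0.85 is comfortable. Eased shut: falling slower than 1.0 rad/s except in the last 0.03 rad (5 mm at the tab).
- flap_hinge (a point): Point on the flap's hinge axis, which runs along the box's y; in the box frame x=+100 mm, z=104 mm. Axes turn with the flap; they are the box's when shut. The flap is a steel hood: a front plate (box x=-30 mm, z 58 to 150 mm when shut) continued by a skirt curved about the hinge down through the ramp, and a top sloping back to the hinge, 130 mm wide.
- flap_tab (a point): Grip point of the flap's flat tab: 60 mm wide (y), 10 mm thick, 46 mm long from the flap's top front edge; the point is 25 mm along it, at (-146, 0, 65) mm from flap_hinge in the flap's axes. From root to end the tab points along (-0.644, 0, 0.765) in the flap's axes: leaning 0.70 rad to the front when shut, upright at 0.70 open. Axes as flap_hinge.
- polish: Bystander: small amber polish bottle with a black cap, 32 mm diameter, 78 mm high, standing. Origin: centre of the underside.
- cream: Bystander: white cream jar, 60 mm diameter, 45 mm high. Origin: centre of the underside.
- remover: Bystander: clear remover bottle with paper label, 52 mm diameter, 130 mm high, standing. Origin: centre of the underside.
Mind the look-alikes: they are no part of the job. What is shaped like the vial but blue or purple is not meant.

How it is judged:
On the way, in this order (a step that is already met when the one before it is completed fails the run):
1. the vial lies released on the ramp, outside the shut flap (x of vial in the frame of waste_box between -0.17 and -0.02 m and y of vial in the frame of waste_box between -0.055 and 0.055 m and z of vial in the frame of waste_box between 0.055 and 0.11 m and value of joint flap below 0.03 rad and contact force between the fingers and vial below 0.1 N), for 0.2 s.
2. the vial has dropped into the box under the raised flap (x of vial in the frame of waste_box between 0 and 0.1 m and y of vial in the frame of waste_box between -0.055 and 0.055 m and z of vial in the frame of waste_box between 0 and 0.05 m and value of joint flap above 0.3 rad), for 0.1 s.
At the end, for the whole second after the job is handed in: The vial lies at rest in the well of the waste box and the flap is shut (angle under 0.03 rad) (x of vial in the frame of waste_box between 0 and 0.1 m and y of vial in the frame of waste_box between -0.055 and 0.055 m and z of vial in the frame of waste_box between 0 and 0.05 m and value of joint flap below 0.03 rad and linear speed of vial below 0.05 m/s); the robot touches nothing.
It fails at once if the flap slams: it falls faster than 1.0 rad/s with more than 0.03 rad left (velocity of joint flap below -1 rad/s and value of joint flap above 0.03 rad).
It fails at once if the vial is dropped on the table (height (world z) of vial below 0.025 m and not (x of vial in the frame of waste_box between 0 and 0.1 m and y of vial in the frame of waste_box between -0.055 and 0.055 m and z of vial in the frame of waste_box between 0 and 0.05 m)).
It fails at once if a bystander is moved more than 30 mm or tipped over (distance of any of polish, cream, remover from where it was at the start of the episode above 0.03 m or angle between any of polish, cream, remover's own z axis and vertical above 0.5 rad).
It also fails if it takes over 58 s, if anything falls off the work surface, if the arm or the gripper's body presses on something with over 40 N, if the wrist force passes 120 N, or if a joint passes its speed limit or range.

## Working session

There is one attempt and no reset: what is moved stays moved. The work goes in short steps, Python scripts to look and compute and a shell command to move; the robot and the scene stay as the last step left them, time stands still between calls to the robot, and variables do not carry over. Pictures are saved under pics/ and viewed, at most 12 in all, crops included, and the job is handed in when it is done.

```bash
mkdir -p pics; cat > h.py <<'E'
import numpy as np,cv2
from cell import readout,vision
from scipy.spatial.transform import Rotation as R
def cam(n):
    im=vision.get_image(n); 
    for k in ('camera_matrix','position','rotation'): im[k]=np.array(im[k],float)
    return im
def rot(im):
    r=im['rotation']; return r if r.shape==(3,3) else R.from_rotvec(r).as_matrix()
def cloud(im):
    K=im['camera_matrix'];z=im['z_map'];v,u=np.indices(z.shape)
    p=np.stack([(u-K[0,2])/K[0,0]*z,-(v-K[1,2])/K[1,1]*z,-z],-1)
    return p@rot(im).T+im['position']
E
python3 - <<'E'
from h import *
for n in('scene','side'):
    im=cam(n);cv2.imwrite(f'pics/{n}0.png',im['pixels']);print(n,im['position'],im['rotation'],im['camera_matrix'],im.keys(),(im['z_map']>0).mean())
s=readout.observe();print(s)
E
```

```text
scene [ 0.98217209 -0.63758796  0.77690556] [0.86240205 0.22982342 0.50597605] [[407.89183685   0.         278.0090216 ]
 [  0.         407.89183685 209.88327493]
 [  0.           0.           1.        ]] dict_keys(['pixels', 'z_map', 'camera_matrix', 'position', 'rotation']) 0.9960416666666667
side [ 0.44164644 -0.88237815  1.0006548 ] [ 0.82176082 -0.06350365 -0.19148966] [[474.75682409   0.         282.93180677]
 [  0.         474.75682409 213.33619536]
 [  0.           0.           1.        ]] dict_keys(['pixels', 'z_map', 'camera_matrix', 'position', 'rotation']) 0.9960544217687075
{'clock': 0.1, 'joints': array([ 1.14436566,  0.43514656,  0.0249516 ,  1.57398609, -0.01157192,
        1.13397938, -0.07507548]), 'dq': array([-8.59563919e-06, -1.15277716e-03,  3.63161199e-04, -2.93403405e-03,
       -2.12071595e-03, -1.13110389e-03, -1.94670832e-06]), 'joint_efforts': array([ 2.28251905e-03, -6.69136763e+01,  9.87587571e-01, -3.15149260e+01,
       -6.05366193e-02,  3.74226097e-02, -4.29685684e-06]), 'position': array([ 0.19868907, -0.59211149,  0.22603513]), 'ee_rot': array([-3.09919524e+00, -5.06218517e-01,  5.65746716e-04]), 'force': array([-0.46734655, -0.88741634, -0.22069656]), 'ft_torque': array([ 0.05808026, -0.02564357,  0.01943628]), 'gripper_force': 0.0, 'width': 1.000437637137199}
```

View pics/scene0.png

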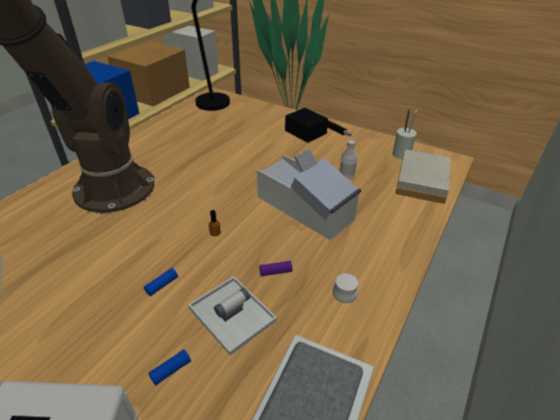

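View pics/side0.png

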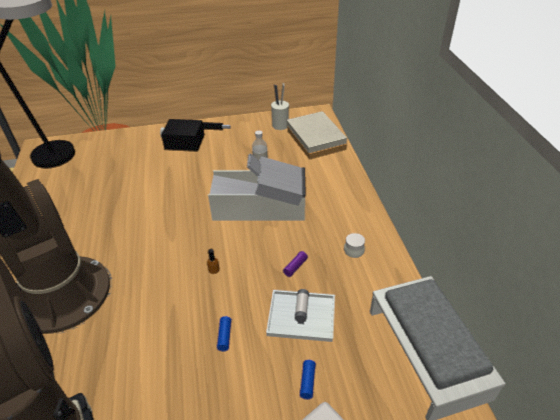

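Scene shows three blue/purple look-alikes: blue (161,281) and (170,367), purple (276,268). The white vial with grey ends at (231,303) in the tray fits the description (side view: vial (302,305), tray (302,315), box (258,190)). I'll confirm it in a crop and measure.

```bash
python3 - <<'E'
from h import *
crops=[]
for n,(u0,u1,v0,v1),(b0,b1,b2,b3) in(('scene',(185,280,272,355),(250,365,145,235)),('side',(262,342,282,345),(205,312,150,225))):
    im=cam(n);P=cloud(im);c=P[v0:v1,u0:u1].reshape(-1,3)
    crops.append(cv2.resize(im['pixels'][v0:v1,u0:u1],(390,340),interpolation=cv2.INTER_CUBIC))
    t=c[(c[:,2]>.004)&(c[:,2]<.03)];r=cv2.minAreaRect(t[:,:2].astype(np.float32)*1000);print(n,'tray',r)
    q=c[c[:,2]>.042];r=cv2.minAreaRect(q[:,:2].astype(np.float32)*1000);print('vial',r,q[:,2].max(),len(q),q.mean(0), cv2.boxPoints(r).tolist())
    b=P[b2:b3,b0:b1].reshape(-1,3)
    for lo,hi in((.02,.108),(.095,.107),(.115,.25)):
        q=b[(b[:,2]>lo)&(b[:,2]<hi)&(b[:,0]>.3)];r=cv2.minAreaRect(q[:,:2].astype(np.float32)*1000);print('box',lo,r,len(q),cv2.boxPoints(r).round().tolist())
cv2.imwrite('pics/crop.png',np.hstack(crops))
E
```

```text
scene tray ((604.9005737304688, -195.38833618164062), (226.20779418945312, 235.81007385253906), 34.53314971923828)
vial ((770.2137451171875, -416.96441650390625), (79.52517700195312, 606.6959838867188), 36.384735107421875) 0.7769055642503807 481 [ 0.63595453 -0.22968572  0.09973561] [[558.2554321289062, -196.3408966064453], [918.1502075195312, -684.7626342773438], [982.1720581054688, -637.5879516601562], [622.2772827148438, -149.16619873046875]]
box 0.02 ((588.283203125, 313.21337890625), (311.464599609375, 289.3201904296875), 76.72000122070312) 3378 [[412.0, 195.0], [693.0, 128.0], [765.0, 432.0], [483.0, 498.0]]
box 0.095 ((586.6363525390625, 310.60858154296875), (308.0375671386719, 288.14886474609375), 77.50435638427734) 414 [[413.0, 191.0], [694.0, 129.0], [761.0, 430.0], [479.0, 492.0]]
box 0.115 ((637.0271606445312, 291.6995849609375), (297.5143127441406, 148.3148193359375), 74.42176055908203) 1904 [[526.0, 168.0], [669.0, 128.0], [748.0, 415.0], [606.0, 455.0]]
side tray ((610.6038818359375, -191.55238342285156), (179.84385681152344, 193.01014709472656), 73.29609680175781)
vial ((520.703369140625, -518.8896484375), (743.2813720703125, 32.06892776489258), 75.25906372070312) 1.000654802479894 360 [ 0.59599114 -0.23595609  0.09684106] [[410.633056640625, -874.21826171875], [441.646484375, -882.378173828125], [630.773681640625, -163.56103515625], [599.76025390625, -155.401123046875]]
box 0.02 ((599.0900268554688, 325.7267150878906), (351.952392578125, 304.199951171875), 75.52600860595703) 3276 [[408.0, 193.0], [702.0, 117.0], [790.0, 458.0], [496.0, 534.0]]
box 0.095 ((564.2642211914062, 219.53463745117188), (132.09886169433594, 284.7527770996094), 78.0289077758789) 405 [[411.0, 184.0], [690.0, 125.0], [717.0, 255.0], [439.0, 314.0]]
box 0.115 ((607.89111328125, 213.199462890625), (141.79876708984375, 139.70172119140625), 77.28899383544922) 1329 [[524.0, 159.0], [660.0, 129.0], [692.0, 267.0], [555.0, 298.0]]
```

View pics/crop.png

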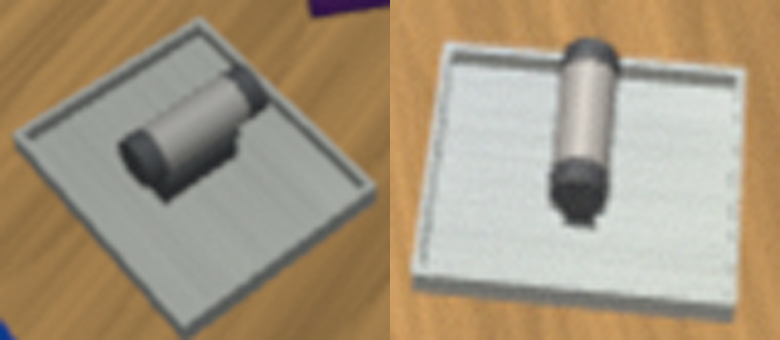

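The crop confirms it: white body with grey end caps, on the V rest in the tray. Now I'll filter out the outliers.

```bash
python3 - <<'E'
from h import *
V=[];B=[]
for n,(u0,u1,v0,v1),(b0,b1,b2,b3) in(('scene',(185,280,272,355),(250,365,145,235)),('side',(262,342,282,345),(205,312,150,225))):
    im=cam(n);P=cloud(im);c=P[v0:v1,u0:u1].reshape(-1,3)
    w=lambda q,a:cv2.minAreaRect(q[:,:2].astype(np.float32)*1000)
    c=c[np.hypot(c[:,0]-.605,c[:,1]+.205)<.12]
    q=c[(c[:,2]>.044)&(c[:,2]<.062)];print(n,'vial',w(q,0),len(q),q[:,2].max());V.append(q)
    r=c[(c[:,2]>.012)&(c[:,2]<.018)];print('rim',w(r,0),cv2.boxPoints(w(r,0)).round().tolist())
    d=q[:,:2]-q[:,:2].mean(0);print('axis',np.degrees(np.arctan2(*np.linalg.svd(d,full_matrices=0)[2][0][::-1])))
    b=P[b2:b3,b0:b1].reshape(-1,3)
    th=np.radians(-12.0);e=np.array([np.cos(th),np.sin(th)])
    b=b[(b[:,2]>.015)&(b[:,0]>.35)&(b[:,0]<.75)&(b[:,1]>.1)&(b[:,1]<.33)&(b[:,2]<.25)];B.append(b)
    for lo,hi in((.015,.107),(.096,.107),(.04,.09),(.115,.2)):
        q=b[(b[:,2]>lo)&(b[:,2]<hi)];x=q[:,:2]@e;y=q[:,:2]@[-e[1],e[0]];print('box',lo,w(q,0),'x',np.percentile(x,[0,1,99,100]).round(4),'y',np.percentile(y,[0,1,99,100]).round(4))
np.savez('pts.npz',v=np.vstack(V),b=np.vstack(B))
E
```

```text
scene vial ((609.6680297851562, -198.0186767578125), (80.54608917236328, 29.425764083862305), 71.1233139038086) 434 0.06005278842135786
rim ((606.5526733398438, -199.9737091064453), (131.91549682617188, 164.1441650390625), 72.44244384765625) [[508.0, -238.0], [665.0, -288.0], [705.0, -162.0], [548.0, -112.0]]
axis -108.5565281122003
box 0.015 ((567.1538696289062, 223.02902221679688), (130.52542114257812, 288.8420715332031), 77.97351837158203) x [0.3639 0.3674 0.651  0.6528] y [0.2708 0.273  0.3969 0.4013]
box 0.096 ((567.2191772460938, 222.42514038085938), (130.3685302734375, 287.549560546875), 78.23499298095703) x [0.365  0.3679 0.652  0.6524] y [0.2708 0.2718 0.3989 0.4013]
box 0.04 ((567.1693115234375, 223.91087341308594), (129.38978576660156, 288.291015625), 77.44200897216797) x [0.3639 0.3669 0.6507 0.6528] y [0.2711 0.2734 0.396  0.4003]
box 0.115 ((615.0664672851562, 215.22274780273438), (137.57667541503906, 151.21194458007812), 74.98339080810547) x [0.4799 0.4903 0.6239 0.6339] y [0.2714 0.2726 0.4033 0.4078]
side vial ((604.6328125, -199.96482849121094), (83.86044311523438, 
[... 264 characters left out ...]
7
box 0.015 ((563.2490234375, 222.05032348632812), (136.41104125976562, 287.18182373046875), 78.43496704101562) x [0.3616 0.3651 0.6458 0.6488] y [0.267  0.2691 0.3957 0.4036]
box 0.096 ((564.9741821289062, 221.92193603515625), (135.9708251953125, 283.74993896484375), 78.43496704101562) x [0.365  0.3661 0.648  0.6488] y [0.2674 0.268  0.3969 0.4036]
box 0.04 ((563.1757202148438, 220.5901336669922), (130.46844482421875, 284.1973571777344), 77.29361724853516) x [0.3623 0.3647 0.6432 0.6464] y [0.267  0.2699 0.3956 0.3991]
box 0.115 ((607.7669677734375, 212.82484436035156), (139.6334228515625, 142.3240509033203), 80.44882202148438) x [0.4801 0.4836 0.6139 0.6227] y [0.2645 0.2684 0.4001 0.4043]
```

```bash
python3 -m creep '[[0.98,0,0,-0.9,1],[0.98,0,0,-0.9,1],[0.98,0,0,-0.9,1],[0.98,0,0,-0.9,1],[0.98,0,0,-0.9,1],[0.98,0,0,-0.9,1],[0.98,0,0,-0.9,1],[0.98,0,0,-0.9,1],[0.98,0,0,-0.9,1],[0.98,0,0,-0.9,1],[0.98,0,0,-0.9,1],[0.98,0,0,-0.9,1]]' 30
cat > rel.py <<'E'
import sys
from h import *
# usage: rel.py x y z yawdeg(of tool y) -> remaining shift in tool axes/units, turn units
def rel(x,y,z,yaw):
    s=readout.observe();M=R.from_rotvec(s['ee_rot']).as_matrix()
    d=M.T@(np.array([x,y,z])-s['position'])/.04
    a=np.degrees(np.arctan2(M[1,1],M[0,1]));t=(a-yaw+180)%360-180
    print('t',round(s['clock'],2),'pos',s['position'].round(4),'tooly',round(a,1),'tilt',M[:,2].round(3),'F',s['force'].round(1),'w',round(s['width'],3),'g',round(s['gripper_force'],1),'j7',s['joints'][6].round(2));print('shift units',d.round(2),'turn units',round(t/4,2),'then after-turn shift',(R.from_euler('z',-t,degrees=True).as_matrix()@d).round(2))
if __name__=='__main__':rel(*map(float,sys.argv[1:]))
E
python3 rel.py .606 -.2 .15 -18
```

```text
clock: 1.8
position: [0.5598, -0.3065, 0.2266]
ee_rot: [2.695, 1.615, -0.0]
force: [-0.4, 0.1, -0.1]
width: 1.001
gripper_force: 0.0
t 1.8 pos [ 0.5598 -0.3065  0.2266] tooly -28.1 tilt [-0. -0. -1.] F [-0.4  0.1 -0.1] w 1.001 g 0.0 j7 -0.18
shift units [ 2.89 -0.24  1.92] turn units -2.54 then after-turn shift [2.89 0.28 1.92]
```

```bash
python3 -m creep '[[0.95,-0.08,0.5,-0.85,1],[0.95,0,0.5,-0.85,1],[0.95,0.1,0.5,-0.85,1],[0,0,0.3,0,1],[0,0,0,0,1]]' >/dev/null
python3 rel.py .606 -.2 .028 -18; python3 - <<'E'
from h import *
im=cam('wrist');cv2.imwrite('pics/w1.png',im['pixels']);P=cloud(im);print(im['position'])
c=P.reshape(-1,3);c=c[(np.hypot(c[:,0]-.606,c[:,1]+.2)<.12)]
q=c[(c[:,2]>.046)&(c[:,2]<.062)];print(len(q));
if len(q):
  r=cv2.minAreaRect(q[:,:2].astype(np.float32)*1000);print(r,q[:,2].max())
r=c[(c[:,2]>.012)&(c[:,2]<.018)];print(cv2.minAreaRect(r[:,:2].astype(np.float32)*1000))
E
```

```text
t 2.42 pos [ 0.607  -0.2047  0.1537] tooly -18.1 tilt [-0.002 -0.    -1.   ] F [-0.4  0.3 -0.2] w 1.001 g 0.0 j7 -0.23
shift units [ 0.11 -0.05  3.14] turn units -0.02 then after-turn shift [ 0.11 -0.05  3.14]
[ 0.62873241 -0.13606061  0.31150589]
2677
((605.3775024414062, -196.8695831298828), (80.05503845214844, 28.215171813964844), 72.5557632446289) 0.05840972487463508
((604.2277221679688, -200.4630584716797), (130.69345092773438, 160.46107482910156), 72.45755767822266)
```

View pics/w1.png

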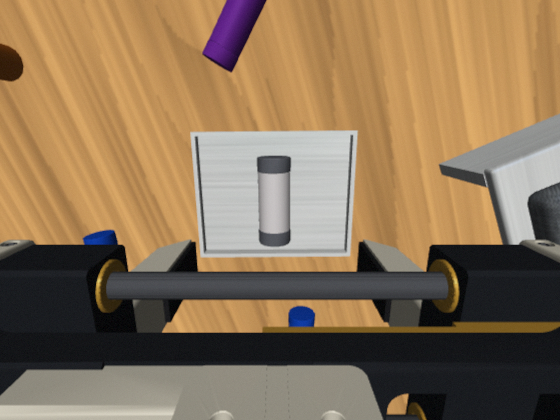

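The wrist picture shows the white vial at (274,200), upright and centred between the fingers, with its axis along tool x. Next I'll descend and grip.

```bash
python3 -m creep '[[0.1,-0.08,0.6,0,1],[0,0,0.7,0,1],[0,0,0.7,0,1],[0,0,0.6,0,1],[0,0,0.5,0,1],[0,0,0,0,1],[0,0,0,0,0],[0,0,0,0,0],[0,0,0,0,0],[0,0,0,0,0]]' 20;python3 rel.py .606 -.2 .22 -18
```

```text
clock: 3.72
position: [0.6063, -0.1994, 0.0311]
ee_rot: [2.542, 1.845, 0.0]
force: [-0.3, -0.7, -0.7]
width: 0.612
gripper_force: 0.0
t 3.73 pos [ 0.6063 -0.1994  0.0311] tooly -18.1 tilt [ 0.001 -0.    -1.   ] F [-0.3 -0.7 -0.7] w 0.612 g 0.0 j7 -0.28
shift units [-0.02  0.   -4.72] turn units -0.01 then after-turn shift [-0.02  0.   -4.72]
```

```bash
python3 -m creep '[[0,0,0,0,0],[0,0,0,0,0],[0,0,0,0,0],[0,0,0,0,0],[0,0,0,0,0],[0,0,0,0,0],[0,0,-0.4,0,0],[0,0,-0.8,0,0],[0,0,-1,0,0],[0,0,-1,0,0],[0,0,-1,0,0],[0,0,0,0,0]]' 20;python3 rel.py .476 .241 .2 -12
```

```text
clock: 5.22
position: [0.6086, -0.1997, 0.2037]
ee_rot: [2.537, 1.842, 0.008]
force: [-0.0, 0.4, -0.5]
width: 0.321
gripper_force: 20.0
t 5.22 pos [ 0.6086 -0.1997  0.2037] tooly -18.1 tilt [ 0.008 -0.002 -1.   ] F [-0.   0.4 -0.5] w 0.321 g 20.0 j7 -0.22
shift units [ 9.45 -6.57  0.04] turn units -1.51 then after-turn shift [10.09 -5.53  0.04]
```

```bash
python3 -m creep '[[0.92,-0.55,-0.05,-0.5,0],[0.92,-0.55,-0.05,-0.5,0],[0.92,-0.55,-0.05,-0.5,0],[0.92,-0.55,-0.05,0,0],[0.92,-0.55,-0.05,0,0],[0.92,-0.55,-0.05,0,0],[0.92,-0.55,-0.05,0,0],[0.92,-0.55,-0.05,0,0],[0.92,-0.55,-0.05,0,0],[0.92,-0.55,-0.05,0,0],[0.92,-0.55,0,0,0],[0,0,0,0,0]]' >/dev/null;python3 rel.py .4566 .2455 .2 -12
python3 - <<'E'
from h import *
s=readout.observe();M=R.from_rotvec(s['ee_rot']).as_matrix()
for n in('wrist','side','scene'):
    im=cam(n);cv2.imwrite(f'pics/{n}2.png',im['pixels']);P=cloud(im).reshape(-1,3);P=P[im['z_map'].ravel()>0]
    T=(P-s['position'])@M
    for lo,hi in((-.02,-.001),(-.06,-.02),(-.09,-.06),(-.12,-.09),(-.15,-.12),(-.2,-.15)):
        q=T[(T[:,2]>lo)&(T[:,2]<hi)&(np.abs(T[:,0])<.13)&(np.abs(T[:,1])<.13)]
        if len(q)>3:print(n,lo,len(q),np.percentile(q[:,0],[0,2,98,100]).round(3),np.percentile(q[:,1],[0,2,98,100]).round(3))
    np.save(n+'2.npy',P)
    # box frame
    th=np.radians(-12);e=np.array([np.cos(th),np.sin(th)]);o=np.array([.6033,.2143])
    x=(P[:,:2]-o)@e;y=(P[:,:2]-o)@[-e[1],e[0]];z=P[:,2]
    m=(x>-.17)&(x<-.05)&(np.abs(y)<.05)&(z>.03)&(z<.1)
    if m.sum()>20:print('ramp fit',np.polyfit(x[m],z[m],1),m.sum())
    m=(z>.15)&(z<.19)&(x>-.09)&(x<0)&(abs(y)<.06)
    if m.sum()>5:print('tab',x[m].min(),x[m].max(),y[m].min(),y[m].max(),z[m].max(),m.sum())
    m=(z>.094)&(z<.108)&(x>-.2)&(x<-.04)&(abs(y)<.08)
    if m.sum()>5:print('walls',np.percentile(x[m],[0,2]),np.percentile(y[m],[0,2,98,100]),np.percentile(y[m&(y>0)],[2,98]),m.sum())
E
```

```text
t 6.72 pos [0.4606 0.2534 0.2189] tooly -11.7 tilt [-0.     0.002 -1.   ] F [-0.1 -0.8 -0.6] w 0.324 g 20.0 j7 -0.98
shift units [-0.21 -0.06  0.47] turn units 0.08 then after-turn shift [-0.21 -0.06  0.47]
wrist -0.02 2024 [-0.036 -0.029  0.042  0.043] [-0.029 -0.026  0.024  0.027]
wrist -0.06 6346 [-0.03  -0.025  0.042  0.043] [-0.027 -0.022  0.02   0.025]
wrist -0.09 35350 [-0.035 -0.022  0.037  0.038] [-0.088 -0.08   0.079  0.086]
wrist -0.12 46614 [-0.009  0.018  0.028  0.037] [-0.065 -0.055  0.058  0.066]
ramp fit [-0.24963695  0.04142762] 6399
tab -0.06590778814144715 -0.02382156110731508 -0.012580466598828936 0.05976454882557235 0.18916517860917637 1961
walls [-0.18243616 -0.1793594 ] [0.05914878 0.05926115 0.06347397 0.0636082 ] [0.05926115 0.06347397] 799
side -0.02 149 [-0.046 -0.044  0.021  0.038] [-0.03  -0.029  0.032  0.033]
side -0.06 272 [-0.046 -0.042  0.031  0.038] [-0.032 -0.03   0.034  0.035]
side -0.09 451 [-0.045 -0.043  0.018  0.034] [-0.09  -0.085  0.087  0.094]
side -0.12 929 [-0.045 -0.042  0.028  0.036] [-0.094 -0.09   0.094  0.096]
side -0.15 246 [-0.03  -
[... 398 characters left out ...]
133 [-0.044 -0.042  0.035  0.037] [-0.024 -0.022  0.036  0.037]
scene -0.06 306 [-0.042 -0.041  0.008  0.04 ] [-0.03  -0.028  0.039  0.04 ]
scene -0.09 513 [-0.042 -0.04   0.026  0.036] [-0.083 -0.077  0.092  0.096]
scene -0.12 942 [-0.043 -0.04   0.028  0.034] [-0.091 -0.085  0.1    0.102]
scene -0.15 324 [-0.028 -0.026  0.02   0.027] [-0.045 -0.041  0.023  0.024]
scene -0.2 511 [-0.047 -0.044  0.018  0.03 ] [-0.047 -0.041  0.046  0.047]
ramp fit [-0.24276026  0.04410369] 390
tab -0.06125298520685995 -0.01549477268668084 -0.05925578644835852 0.0596611177945985 0.1897961603069216 393
walls [-0.18080777 -0.17809387] [-0.05790821 -0.05634815  0.06377185  0.06572469] [0.05761279 0.06468197] 183
```

View pics/wrist2.png

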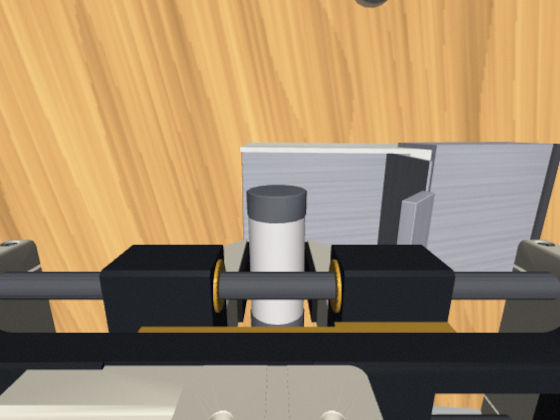

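View pics/side2.png

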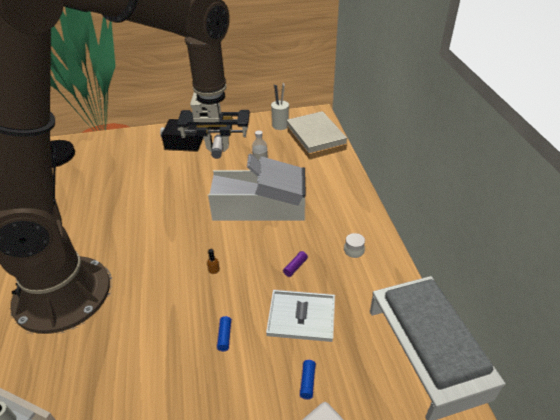

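The wrist picture shows the vial at (277,250) held square, with the ramp and the tab (415,225) to its right. The gripper body reaches ±95 mm along its y, so I'll lay at box x≈-0.163, where the body clears the tab.

```bash
python3 rel.py .4441 .2492 .088 -12;  python3 -m creep '[[-0.2,-0.3,0.4,0.08,0],[0,-0.08,0.6,0,0],[0,0,0.6,0,0],[0,0,0.6,0,0],[0,0,0.4,0,0],[0,0,0,0,0],[0,0,0,0,0]]'; python3 rel.py .4441 .2492 .088 -12
```

```text
t 6.88 pos [0.4628 0.2486 0.2184] tooly -12.1 tilt [-0.    -0.001 -1.   ] F [ 0.2 -0.7 -1.6] w 0.319 g 20.0 j7 -0.98
shift units [-0.08 -0.46  3.26] turn units -0.02 then after-turn shift [-0.08 -0.46  3.26]
clock: 7.75
position: [0.4466, 0.245, 0.1154]
ee_rot: [2.448, 1.968, 0.001]
force: [-0.9, -0.1, -0.2]
width: 0.319
gripper_force: 20.0
t 7.75 pos [0.4466 0.245  0.1154] tooly -12.4 tilt [ 0.001  0.    -1.   ] F [-0.9 -0.1 -0.2] w 0.319 g 20.0 j7 -1.08
shift units [ 0.09 -0.08  0.68] turn units -0.1 then after-turn shift [ 0.09 -0.08  0.68]
```

```bash
python3 -m creep '[[0.09,-0.08,0.2,-0.1,0],[0,0,0.2,0,0],[0,0,0.15,0,0],[0,0,0.13,0,0],[0,0,0,0,0],[0,0,0,0,0]]'; python3 rel.py .4441 .2492 .088 -12
```

```text
clock: 8.5
position: [0.4437, 0.2492, 0.0874]
ee_rot: [2.441, 1.978, -0.0]
force: [-0.5, -0.0, -0.6]
width: 0.316
gripper_force: 20.0
t 8.5 pos [0.4437 0.2492 0.0874] tooly -12.0 tilt [-0. -0. -1.] F [-0.5 -0.  -0.6] w 0.316 g 20.0 j7 -1.11
shift units [ 0.    0.01 -0.02] turn units 0.01 then after-turn shift [ 0.    0.01 -0.02]
```

```bash
python3 -m creep '[[0,0,0,0,0.5],[0,0,0,0,0.7],[0,0,0,0,1],[0,0,0,0,1],[0,0,0,0,1],[0,0,0,0,1],[0,0,-0.3,0,1],[0,0,-0.5,0,1],[0,0,-0.6,0,1],[0,0,-0.7,0,1],[0,0,-0.7,0,1],[0,0,-0.5,0,1]]'; python3 - <<'E'
from h import *
im=cam('scene');cv2.imwrite('pics/s3.png',np.hstack([cv2.resize(im['pixels'][100:270,200:400],(400,340)),cv2.resize(cam('side')['pixels'][100:270,150:350],(400,340))]))
E
python3 rel.py .5583 .2246 .21 78
```

```text
clock: 10.0
position: [0.4438, 0.2495, 0.2217]
ee_rot: [2.441, 1.978, 0.003]
force: [0.9, 0.2, 0.2]
width: 1.0
gripper_force: 0.0
t 10.1 pos [0.4446 0.2502 0.2223] tooly -12.0 tilt [ 0.004  0.002 -1.   ] F [ 0.5  0.1 -0.8] w 0.999 g 0.0 j7 -1.0
shift units [-0.04  2.91  0.32] turn units -22.49 then after-turn shift [-2.91 -0.04  0.32]
```

View pics/s3.png

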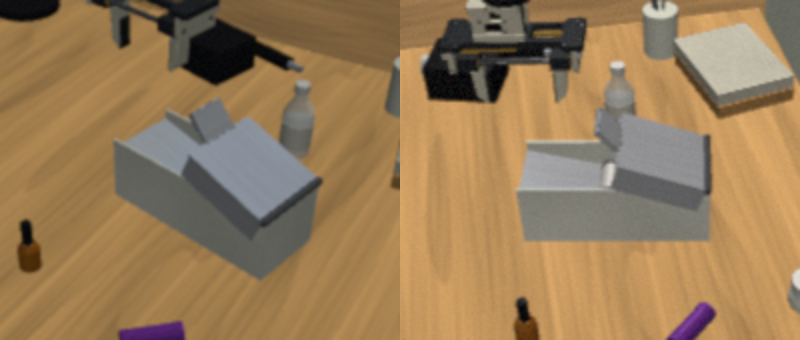

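The side crop shows the vial's white end at (610,175), lying against the shut flap on the ramp. Next I'll turn 90° so the fingers can hold the tab by its side edges, which lets it pivot between the pads.

```bash
python3 -m creep '[[0,0,0,-1,1],[0,0,0,-1,1],[0,0,0,-1,1],[0,0,0,-1,1],[0,0,0,-1,1],[0,0,0,-1,1],[0,0,0,-1,1],[0,0,0,-1,1],[0,0,0,-1,1],[0,0,0,-1,1],[0,0,0,-1,1],[0,0,0,-1,1]]' >/dev/null
python3 -m creep '[[0,0,0,-1,1],[0,0,0,-1,1],[0,0,0,-1,1],[0,0,0,-1,1],[0,0,0,-1,1],[0,0,0,-1,1],[0,0,0,-1,1],[0,0,0,-1,1],[0,0,0,-1,1],[0,0,0,-1,1],[0,0,0,-0.5,1],[0,0,0,0,1]]' >/dev/null
python3 rel.py .5564 .2254 .156 78
python3 - <<'E'
from h import *
s=readout.observe();M=R.from_rotvec(s['ee_rot']).as_matrix()
th=np.radians(-12);e=np.array([np.cos(th),np.sin(th)]);o=np.array([.6033,.2143])
for n in('wrist','side','scene'):
    im=cam(n);P=cloud(im).reshape(-1,3)
    x=(P[:,:2]-o)@e;y=(P[:,:2]-o)@[-e[1],e[0]];z=P[:,2]
    m=(z>.165)&(z<.187)&(x>-.075)&(x<-.035)&(abs(y)<.05)
    if m.sum()>5:print(n,'tab x',np.percentile(x[m],[1,99]).round(4),'y',np.percentile(y[m],[1,50,99]).round(4),z[m].max(),m.sum())
    for lo in (.13,):
      m=(z>.12)&(z<.145)&(x>-.04)&(x<.02)&(abs(y)<.08)
      if m.sum()>5:print('hood y',np.percentile(y[m],[1,99]).round(4),'xmin',x[m].min())
    if n=='wrist':cv2.imwrite('pics/w4.png',im['pixels'])
E
```

```text
t 13.1 pos [0.4435 0.249  0.2193] tooly 78.0 tilt [-0. -0. -1.] F [ 0.1  0.7 -0.3] w 1.001 g 0.0 j7 0.43
shift units [-2.88  0.01  1.58] turn units -0.0 then after-turn shift [-2.88  0.01  1.58]
side tab x [-0.0653 -0.0399] y [-0.0306 -0.0043  0.0302] 0.18674981993302187 133
hood y [-0.0665  0.0651] xmin -0.037992219272896394
scene tab x [-0.0617 -0.0361] y [-0.027  -0.0001  0.0346] 0.18648011842640322 186
hood y [-0.0628  0.0689] xmin -0.03782548892375346
```

```bash
python3 -m creep '[[-0.6,0,0,0,1],[-0.8,0,0,0,1],[-0.8,0,0,0,1],[-0.68,0,0,0,1],[0,0,0,0,1],[0,0,0.4,0,1],[0,0,0.5,0,1],[0,0,0.4,0,1],[0,0,0.28,0,1],[0,0,0,0,1],[0,0,0,0,1]]';python3 rel.py .5567 .2258 .156 78
python3 - <<'E'
from h import *
im=cam('side');a=cv2.resize(im['pixels'][100:270,150:350],(400,340));b=cv2.resize(cam('scene')['pixels'][100:270,200:400],(400,340))
cv2.imwrite('pics/s5.png',np.hstack([b,a]))
E
```

```text
clock: 14.62
position: [0.5566, 0.2256, 0.1568]
ee_rot: [0.327, 3.124, 0.001]
force: [-0.1, 0.1, -0.4]
width: 1.0
gripper_force: 0.0
t 14.62 pos [0.5566 0.2256 0.1568] tooly 78.0 tilt [ 0.001  0.    -1.   ] F [-0.1  0.1 -0.4] w 1.0 g 0.0 j7 0.5
shift units [-0.    0.    0.02] turn units 0.01 then after-turn shift [-0.    0.    0.02]
```

View pics/s5.png

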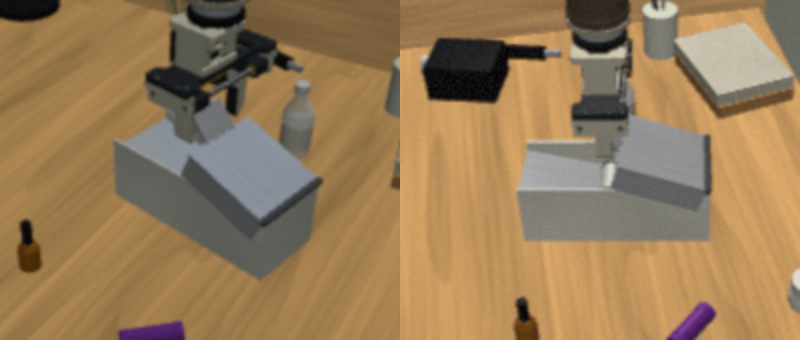

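The fingers straddle the tab at (210,120) in the scene crop, so I'll grip its edges.

```bash
python3 -m creep '[[0,0,0,0,0],[0,0,0,0,0],[0,0,0,0,0],[0,0,0,0,0],[0,0,0,0,0],[0,0,0,0,0]]' 50
python3 - <<'E'
import numpy as np
a0=np.arctan2(67.3,148);r=np.hypot(67.3,148);t=np.linspace(0,.9,19)
p=np.c_[-r*np.cos(a0+t),r*np.sin(a0+t)];print(np.c_[t,p-p[0]].round(2).tolist());print((np.diff(p,axis=0)/40).round(3).tolist())
E
```

```text
clock: 15.48
position: [0.557, 0.2278, 0.1565]
ee_rot: [0.326, 3.123, 0.007]
force: [4.1, 8.1, -6.3]
width: 0.647
gripper_force: 50.0
[[0.0, 0.0, 0.0], [0.05, 3.55, 7.31], [0.1, 7.46, 14.44], [0.15, 11.72, 21.36], [0.2, 16.32, 28.06], [0.25, 21.25, 34.52], [0.3, 26.5, 40.73], [0.35, 32.05, 46.67], [0.4, 37.89, 52.32], [0.45, 44.01, 57.67], [0.5, 50.38, 62.72], [0.55, 57.0, 67.43], [0.6, 63.85, 71.81], [0.65, 70.91, 75.84], [0.7, 78.16, 79.52], [0.75, 85.58, 82.83], [0.8, 93.17, 85.76], [0.85, 100.88, 88.31], [0.9, 108.72, 90.47]]
[[0.089, 0.183], [0.098, 0.178], [0.107, 0.173], [0.115, 0.168], [0.123, 0.162], [0.131, 0.155], [0.139, 0.148], [0.146, 0.141], [0.153, 0.134], [0.159, 0.126], [0.166, 0.118], [0.171, 0.109], [0.176, 0.101], [0.181, 0.092], [0.186, 0.083], [0.19, 0.073], [0.193, 0.064], [0.196, 0.054]]
```

```bash
python3 -m creep '[[-0.09,0.05,-0.18,0,0],[-0.1,0,-0.18,0,0],[-0.11,0,-0.17,0,0],[-0.12,0,-0.17,0,0],[-0.12,0,-0.16,0,0],[-0.13,0,-0.16,0,0],[-0.14,0,-0.15,0,0],[-0.15,0,-0.14,0,0],[-0.15,0,-0.13,0,0],[0,0,0,0,0]]'
python3 rel.py .6038 .217 .2457 78
python3 - <<'E'
from h import *
im=cam('side');a=cv2.resize(im['pixels'][100:270,150:350],(400,340));b=cv2.resize(cam('scene')['pixels'][100:270,200:400],(400,340))
cv2.imwrite('pics/s6.png',np.hstack([b,a]))
E
```

```text
clock: 16.73
position: [0.5983, 0.2188, 0.2123]
ee_rot: [-0.325, -3.12, 0.0]
force: [-1.6, 4.9, -11.8]
width: 0.651
gripper_force: 50.0
t 16.73 pos [0.5983 0.2188 0.2123] tooly 78.1 tilt [-0.005  0.    -1.   ] F [ -1.6   4.9 -11.8] w 0.651 g 50.0 j7 0.59
shift units [-0.14 -0.02 -0.84] turn units 0.03 then after-turn shift [-0.14 -0.01 -0.84]
```

View pics/s6.png

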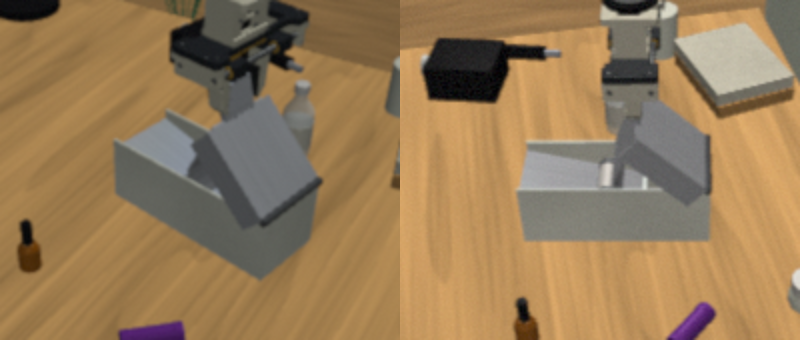

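The flap has risen with the tab held, and the vial waits at (607,172) in the side crop. Going on to about 0.88 rad.

```bash
python3 -m creep '[[-0.16,0,-0.13,0,0],[-0.17,0,-0.12,0,0],[-0.17,0,-0.11,0,0],[-0.18,0,-0.1,0,0],[-0.18,0,-0.09,0,0],[-0.19,0,-0.08,0,0],[-0.19,0,-0.07,0,0],[-0.19,0,-0.06,0,0],[-0.12,0,-0.03,0,0],[0,0,0,0,0],[0,0,0,0,0],[0,0,0,0,0]]'
python3 -m creep '[[0,0,0,0,0],[0,0,0,0,0],[0,0,0,0,0],[0,0,0,0,0],[0,0,0,0,0],[0,0,0,0,0]]'
python3 - <<'E'
from h import *
im=cam('side');a=cv2.resize(im['pixels'][100:270,150:350],(400,340));b=cv2.resize(cam('scene')['pixels'][100:270,200:400],(400,340))
cv2.imwrite('pics/s7.png',np.hstack([b,a]))
E
```

```text
clock: 18.32
position: [0.6567, 0.2061, 0.2444]
ee_rot: [-0.322, -3.117, 0.003]
force: [-12.7, -0.7, -1.8]
width: 0.648
gripper_force: 50.0
clock: 19.08
position: [0.6567, 0.2062, 0.2444]
ee_rot: [-0.322, -3.117, 0.003]
force: [-12.1, -0.2, -1.1]
width: 0.646
gripper_force: 50.0
```

View pics/s7.png

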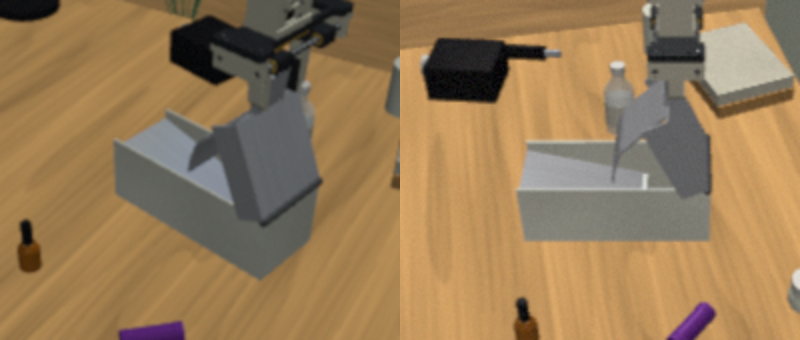

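The ramp is empty, so the vial has gone under the flap into the well. Now I'll ease the flap down along the reversed arc.

```bash
python3 -m creep '[[0.12,0,0.03,0,0],[0.19,0,0.06,0,0],[0.19,0,0.07,0,0],[0.19,0,0.08,0,0],[0.18,0,0.09,0,0],[0.18,0,0.1,0,0],[0.17,0,0.11,0,0],[0.17,0,0.12,0,0],[0.16,0,0.13,0,0],[0,0,0,0,0]]'
python3 -m creep '[[0.15,0,0.13,0,0],[0.15,0,0.14,0,0],[0.14,0,0.15,0,0],[0.13,0,0.16,0,0],[0.12,0,0.16,0,0],[0.12,0,0.17,0,0],[0.11,0,0.17,0,0],[0.1,0,0.18,0,0],[0.05,0,0.1,0,0],[0.03,0,0.06,0,0],[0.01,0,0.02,0,0],[0,0,0,0,0]]'
python3 rel.py .557 .2278 .1565 78
```

```text
clock: 20.42
position: [0.6002, 0.2183, 0.2138]
ee_rot: [0.328, 3.124, 0.001]
force: [2.7, 4.9, -9.8]
width: 0.647
gripper_force: 50.0
clock: 21.92
position: [0.5597, 0.2273, 0.1608]
ee_rot: [0.329, 3.117, 0.002]
force: [-0.6, -4.4, 25.2]
width: 0.647
gripper_force: 50.0
t 21.93 pos [0.5597 0.2273 0.1608] tooly 77.9 tilt [ 0.008  0.    -1.   ] F [-0.6 -4.4 25.2] w 0.647 g 50.0 j7 0.5
shift units [ 0.07 -0.    0.11] turn units -0.01 then after-turn shift [ 0.07 -0.    0.11]
```

```bash
python3 - <<'E'
from h import *
th=np.radians(-12);e=np.array([np.cos(th),np.sin(th)]);o=np.array([.6033,.2143])
Z=dict(np.load('pts.npz'))
def f(P,t):
    x=(P[:,:2]-o)@e;y=(P[:,:2]-o)@[-e[1],e[0]];z=P[:,2]
    m=(x>-.015)&(x<.085)&(abs(y)<.055)&(z>.105)&(z<.17);A=np.polyfit(x[m],z[m],1);print(t,A,np.arctan(A[0]),m.sum())
f(Z['b'],'start')
for n in('side','scene'):f(cloud(cam(n)).reshape(-1,3),n)
# start per-cam
f(np.load('side2.npy'),'side start');f(np.load('scene2.npy'),'scene start')
E
```

```text
start [-0.34937954  0.14079641] -0.33612196416839574 1896
side [-0.34836435  0.13852952] -0.3352169307250304 787
scene [-0.34767799  0.14179551] -0.33460471731981545 1112
side start [-0.34902974  0.13890905] -0.3358101846534705 783
scene start [-0.35259184  0.14227806] -0.33898194078783683 1119
```

The flap's top slope matches its shut slope within 0.005 rad, so it is shut and I'm pressing on the stop. I'll release and retreat upward.

```bash
python3 -m creep '[[-0.03,0,-0.05,0,0],[0,0,0,0,0.8],[0,0,0,0,1],[0,0,0,0,1],[0,0,0,0,1],[0,0,0,0,1],[0,0,-0.3,0,1],[0,0,-0.6,0,1],[0,0,-0.8,0,1],[0,0,-0.8,0,1],[0,0,-0.5,0,1],[0,0,0,0,1]]'
python3 - <<'E'
from h import *
th=np.radians(-12);e=np.array([np.cos(th),np.sin(th)]);o=np.array([.6033,.2143])
for n in('side','scene'):
    im=cam(n);P=cloud(im).reshape(-1,3)
    x=(P[:,:2]-o)@e;y=(P[:,:2]-o)@[-e[1],e[0]];z=P[:,2]
    m=(x>-.015)&(x<.085)&(abs(y)<.055)&(z>.105)&(z<.17);print(n,np.polyfit(x[m],z[m],1))
    cv2.imwrite(f'pics/{n}9.png',im['pixels'])
E
```

```text
clock: 23.52
position: [0.5586, 0.2278, 0.2806]
ee_rot: [0.327, 3.121, 0.003]
force: [-0.3, -0.3, -1.3]
width: 1.001
gripper_force: 0.0
side [-0.36014837  0.13931283]
scene [-0.35124744  0.14221847]
```

View pics/side9.png

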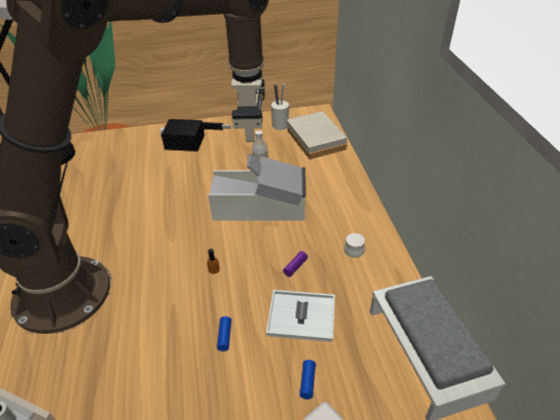

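The picture shows the flap shut at (280,180), the ramp at (235,185) empty, the gripper clear, and the polish, cream and remover bottles where they were.

```bash
python3 -c "from cell import sign_off; print(sign_off())"
```

```text
the job is handed in; nothing more can be done
None
```

The job is handed in, though no verdict came back: the vial went under the raised flap into the waste box (inferred from the empty ramp, not seen in the well), the flap was eased fully shut, and the bystanders look unmoved.

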